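# Snap a sprung conveyor roller into a ware-board roller bed

## Robot

A 6-joint arm with a two-finger parallel gripper is mounted at the origin on the work surface. World frame = base frame: x ahead of the robot, y to its left, z up, the work surface at z = 0. Lengths are in m, angles in rad, forces in N, time in s.
With the tool pointing down it reaches from about 0.275 to 0.85 m from the base axis. Payload 19 kg.
Tool frame: the origin (TCP) lies between the finger pads; the fingertips stand 25 mm ahead of it and the grasp point (between the pads) lies 6 mm ahead of it; z points along the fingers, y is the line along which they close (so a half turn about z gives the same grasp; the last joint's range is limited). The gripper opens to 85 mm and grips with 20 to 120 N. Pads are 22 mm wide; open, the fingers measure 114 mm over their backs; the gripper's body (76 mm by 85 mm) begins 54 mm behind the grasp point. The pads swing forward as they close: fully open they stand 13 mm farther back than shut.
Start: joints at [1.138, 0.15, 1.437, -0, 1.554, -0.134], TCP at [0.169, 0.549, 0.256] pointing down, gripper open.
Joint ranges: [-2.8, 2.8], [-0.68, 2.1], [0.12, 2.68], [-1.39, 4.53], [0.16, 2.79], [-2.81, 2.81]. Speed limits (rad/s): [1.89, 1.89, 2.22, 3.01, 3.01, 3.01].

## Interface

Orientations are given as [roll, pitch, yaw] about the fixed x, y, z axes, in that order (R = Rz(yaw) Ry(pitch) Rx(roll)).
In Python, from cell import ctrl gives the robot as it stands.
- The arm moves only by the tool play_rows, never from a script. Its argument "deltas" is a list of rows, each an object with "translation": the shift along the tool's x, y, z in cm, a list of three; "turn": the turn about the tool's z in degrees. In form: [{"translation": [x, y, z], "turn": turn}, ...]. A call has 1 to 20 rows; each row shifts and turns the commanded pose from where the row before left it, along the tool's axes as they then stand; what a row does not reach is not made up. A row lasts 1/10 s, in which the tool goes at most 50 mm and 8.59 degrees, less where a joint would pass 70% of its speed; a pose out of reach is approached as far as the arm can. A call with a gripper value outside its range is refused whole. "gripper" is the closure, from -1 (fully open) to 1 (shut), set as the call begins (left out, the last holds). The fingers move at their own pace and stop on an object; the grip force is fixed at half the most. Time passes only in rows, so rows that do not move let the fingers close. It gives the time, the measured TCP pose, the force, the opening and the grip force at its end, in the units of the state.
- ctrl.read_state(): the state, without advancing time (a new reading comes with each control period).
- ctrl.grab_frame(name): name is "scene" or "top" or "wrist"; returns (picture, depth): 420x560x3 uint8, blue, green, red; 420x560 float32, m along the optical axis (not along the pixel's ray), 0 where there is no reading.
- ctrl.calibration(name): a dict with "fx", "fy", "cx", "cy" (pixels), "dist" ([k1, k2, p1, p2, k3] as OpenCV has them; the pictures are not rectified), "pose" (4x4, takes a point from camera to world coordinates). Camera axes: x right, y down, z forward; pixel columns grow to the right and rows downward; lengths in m; the calibration is good to about 2 mm. A picture is of the moment at which its call begins: read the wrist's pose just before it. calibration takes no time and is no camera call; for the wrist camera it gives the pose at the moment of the call.
- ctrl.hand_in(): hands the job in; it is judged then, once.
Trained networks look in the newest picture that a camera, given by its name, has taken for a name from the list of things; names that differ only in an ending like _2 or _b are one class to them, and where a whole thing is asked for, a point or a joint stands for the part that bears it (a point fixed in the world has none). Each returns a list of dicts, best first, with "conf" (0 to 1); they miss things now and then, are a little off and sometimes report something else, mostly with a low value. They report only what shows in the picture. A call takes as long as a camera call. They do not tell look-alikes from the thing itself.
- ctrl.find_in(camera, query): "location" ([x, y, z] in m, in world coordinates, good to about 4 mm: the middle of the surface that is visible of it).
- ctrl.spot_point(camera, query): "location" ([x, y, z] in m, in world coordinates, good to about 4 mm: a listed point, or the origin of a listed thing).
The state is a dict: "clock": time; "joint_positions": joint angles; "joint_vel": joint speeds; "tau": joint torques, N m; "eef_pos": TCP position; "ee_rot": TCP orientation; "wrist_force": force on the tool from outside, world axes, zero at the start; "ft_torque": the same for the moment, N m; "gripper_width": finger opening in m; "grip_force": force on a finger pad.
Only numpy, scipy, OpenCV 4.12 (cv2) and the standard library are available. Lean on these libraries where they do the work, as an engineer would, in place of code of your own. Each camera call takes 0.05 s, during which the arm holds its last target. There are 200 camera calls.

## Task

The small roller bed that carries ware boards is missing its middle roller: take the loose roller from the wooden cradle and fit it. Press its sprung axle end against the back of the groove in the black guide block, slide it down the groove until it rests on the bottom, and let the spring push the fixed axle stub into the hole in the opposite rail, so that the roller lies level with its barrel against that rail. Work gently, let go of the roller, and leave the other things on the bench where they are.

Things in the scene. Friction and masses are not known exactly. Their poses are not given: they have to be found in the camera images.
- roller: Loose aluminium roller, about 0.25 kg, starts in the cradle. Origin at the centre of the barrel, y axis = roller axis. Barrel 30 mm diameter, y -50 to +50 mm. -y end: fixed axle stub 8 mm diameter, 10 mm long, tapered, ends at y -60. +y end: sprung plunger, 8 mm diameter, standing out 26 mm when free (tip at y +76), travel 18 mm.
- plunger (a joint): How far the roller's sprung plunger is pressed in (m): 0 free, 0.018 at its hard stop. The spring pushes with about 1.5 N when free and 0.2 N more per mm (5 N at the stop).
- plunger_tip (a point): Tip of the sprung plunger, on the roller's axis. Sliding down the groove under spring load it drags with 2 to 4 N; the ledge then adds to that, and pushed down on the ledge with more than about 5 N the roller pitches in the fingers (its +y end up). Roller and bed bear up to 18 N.
- stand: Fixed plywood base plate, 260 (x) by 190 (y) by 12 mm; origin under its centre, on the table, z up. The steel bed stands on it: two rails along x, fixed 30 mm rollers at x -90 and +90 mm, the free place at x 0 between them. The bed's height was set by hand and is NOT measured: the seated roller's axle height h is anywhere from 68 to 102 mm above the table; find it by feel.
- hole_foot (a point): Point on the base plate (z 12 mm) straight below the hole, at the inner face of the hole rail: x 0, y -58 mm in the stand's frame. The hole is 12 mm wide in x, from h - 5.2 to h + 5.5 mm; rail 12 mm thick, its top at h + 13 mm.
- groove_foot (a point): Point on the base plate (z 12 mm) below the groove's back wall: stand x 0, y +64 mm. The black guide block, 64 mm wide in x, front face at y +58, top at h + 70 mm, has an upright groove 12 mm wide, 6 mm deep, open to the hole rail and at the top, straight up to about h + 53 mm, flared above. It ends below in a ledge at h - 4 mm: the 8 mm plunger rests on it with the axle at h.
- seat_low (a point): Centre of the seated roller's barrel if the bed were at its lowest: stand x 0, y -8 mm, z 68 mm. Seated, the barrel's -y end lies on the hole rail, +y axis along the stand's +y, plunger pressed in 4 mm. To pass down inside the hole rail the roller's centre must be beyond stand y +2 mm (plunger in 14 mm); the plunger's hard stop is met at y +6 mm.
- cap (a joint): A small black sprung dust cap inside the hole, 5 mm behind the inner face of the hole rail; reads how far the stub pushes it back (m): 0 with the hole empty, 0.005 with the stub fully home. It yields to about 0.2 N.
- cradle: Fixed wooden cradle, base 80 (x) by 120 (y) by 8 mm, origin under its centre on the table. Two V rests 12 mm wide at y -38 and +38 mm, tops 31 mm high, hold the roller with its axis along the cradle's y, 34 mm above the table; between them the barrel is free for the fingers.
- jar: Small amber glass jar with white cap, 54 mm diameter, 65 mm high; origin under its base. Leave alone.
- kiln_post: Terracotta kiln post, 36 mm diameter, 60 mm high; origin under its base. Leave alone.
- mug: White mug, 80 mm diameter, 90 mm high; origin under its base. Leave alone.
- bowl: Terracotta bowl, 120 mm diameter, 55 mm high; origin under its base. Leave alone.
- brush: Brush lying on the bench; origin on its underside. Leave alone.
- wood_knife: Flat wooden clay tool lying on the bench; origin on its underside. Leave alone.
There are look-alikes about, which are no part of the job. Of the things that look like the roller, the smallest one is meant.

How it is judged:
By the outcome, as a careful person would: the job done as asked, in the order asked, and still so for the second after the job is handed in, with the robot touching nothing.
It also fails if it takes over 58 s, if anything falls off the work surface, if the arm or the gripper's body presses on something with over 40 N, if the wrist force passes 120 N, or if a joint passes its speed limit or range.

## Working session

There is one attempt and no reset: what is moved stays moved. The work goes in short steps, Python scripts to look and compute and a tool call to move; the robot and the scene stay as the last step left them, time stands still between calls to the robot, and variables do not carry over. Pictures are saved under pics/ and viewed, at most 10 in all, crops included, and the job is handed in when it is done.

Besides the shell and the picture viewer there is one more tool, called after "Emit:" by a JSON object that holds its "method" and its "body". play_rows: Moves the arm, as the interface text tells. Its arguments: {"type":"object","properties":{"deltas":{"type":"array"},"gripper":{"type":"number"}},"required":["deltas"]}

```bash
mkdir -p pics; cat > h.py <<'E'
from cell import ctrl
import numpy as np, cv2
def snap(c,name):
    im,d=ctrl.grab_frame(c); cv2.imwrite(f'pics/{name}.png',im); return im,d
def px(c,p,cal=None):
    k=cal or ctrl.calibration(c); T=np.linalg.inv(np.array(k['pose'])); q=T[:3,:3]@np.array(p)+T[:3,3]
    K=np.array([[k['fx'],0,k['cx']],[0,k['fy'],k['cy']],[0,0,1]])
    return cv2.projectPoints(q.reshape(1,3),np.zeros(3),np.zeros(3),K,np.array(k['dist'],float))[0].ravel()
def world(c,uv,d,cal=None):
    k=cal or ctrl.calibration(c); K=np.array([[k['fx'],0,k['cx']],[0,k['fy'],k['cy']],[0,0,1]])
    uv=np.array(uv,float).reshape(-1,1,2); n=cv2.undistortPoints(uv,K,np.array(k['dist'],float)).reshape(-1,2)
    z=np.array(d,float).reshape(-1,1); T=np.array(k['pose'])
    return np.c_[n*z,z]@T[:3,:3].T+T[:3,3]
E
python3 - <<'E'
from h import *
print(ctrl.read_state())
a,_=snap('top','top1'); b,_=snap('scene','scene1')
for c in('top','scene'):
  for q in('roller','plunger_tip','cradle','stand','hole_foot','groove_foot','seat_low'):
    for r in ctrl.spot_point(c,q)[:3]:
      print(c,q,np.round(r['location'],4),round(r['conf'],2),px(c,r['location']).round(0))
  for q in('roller','cradle'):
    for r in ctrl.find_in(c,q)[:4]: print(c,'find',q,np.round(r['location'],4),round(r['conf'],2),px(c,r['location']).round(0))
E
```

```text
{'clock': 0.0, 'joint_positions': array([ 1.13801945e+00,  1.50946502e-01,  1.43800931e+00,  2.28740535e-05,
        1.55381608e+00, -1.33978159e-01]), 'joint_vel': array([ 1.82715396e-04, -1.09109289e-03,  2.95618775e-04,  9.42499619e-05,
        8.17489817e-04, -7.14625555e-04]), 'tau': array([-4.77248890e-03, -7.13028431e+01, -5.70868742e+01, -4.45393680e-04,
        8.48472555e-03,  4.11901442e-05]), 'eef_pos': array([0.1691726 , 0.54932325, 0.25570876]), 'ee_rot': array([-3.14042704e+00, -1.80185485e-04,  2.84279343e+00]), 'wrist_force': array([-0.04061497,  0.8362614 , -0.71208571]), 'ft_torque': array([-0.01068194, -0.00465887,  0.02584886]), 'grip_force': 0.0, 'gripper_width': 0.08514638088869554}
top roller [ 0.5285 -0.207   0.0284] 0.66 [347. 220.]
top roller [ 0.3526 -0.1589  0.0159] 0.62 [329. 271.]
top roller [ 0.7136 -0.2093  0.0239] 0.61 [350. 167.]
top plunger_tip [ 0.8059 -0.2615  0.0207] 0.6 [366. 144.]
top plunger_tip [ 0.2547 -0.1092  0.0202] 0.56 [312. 300.]
top plunger_tip [0.8017 0.0123 0.0009] 0.22 [288. 140.]
top cradle [ 0.5271 -0.2132 -0.0025] 0.85 [347. 22
[... 732 characters left out ...]
 244.]
scene cradle [ 0.5241 -0.2103 -0.001 ] 0.59 [219. 195.]
scene cradle [ 0.5131 -0.1317  0.0318] 0.45 [241. 194.]
scene cradle [ 0.2801  0.2868 -0.0021] 0.26 [406. 206.]
scene stand [ 0.5639  0.1945 -0.0018] 0.55 [334. 258.]
scene hole_foot [0.5451 0.1376 0.0142] 0.78 [318. 241.]
scene groove_foot [0.5888 0.2539 0.0099] 0.73 [352. 272.]
scene seat_low [ 0.4638 -0.0088  0.0032] 0.72 [286. 206.]
scene seat_low [0.5626 0.1858 0.069 ] 0.71 [333. 238.]
scene find roller [ 0.7248 -0.203   0.0357] 0.93 [172. 229.]
scene find roller [ 0.535  -0.2053  0.0426] 0.74 [216. 187.]
scene find roller [ 0.3615 -0.1454  0.0332] 0.58 [266. 165.]
scene find cradle [ 0.5444 -0.1975  0.0068] 0.61 [218. 199.]
```

View pics/top1.png

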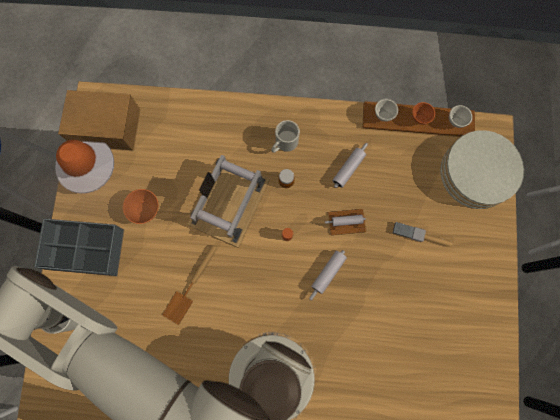

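View pics/scene1.png

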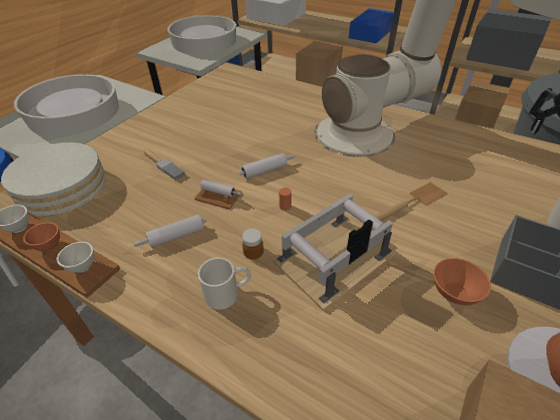

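The three roller-like things in top1 are at (347,220) in the wooden cradle, (329,271), and (350,167). The one in the cradle is the smallest and sits where the task says. I'll confirm that in an enlarged crop.

```bash
python3 - <<'E'
from h import *
im=cv2.imread('pics/top1.png'); s=cv2.imread('pics/scene1.png')
A=cv2.resize(im[140:300,290:390],None,fx=3.75,fy=3.75,interpolation=cv2.INTER_CUBIC)
B=cv2.resize(s[140:260,130:300],(400,282),interpolation=cv2.INTER_CUBIC)
o=np.zeros((600,780,3),np.uint8); o[:,:375]=A[:600]; o[:282,378:778]=B
C=cv2.resize(im[150:250,180:280],(316,316),interpolation=cv2.INTER_CUBIC); o[284:600,378:694]=C
cv2.imwrite('pics/crop1.png',o)
k=ctrl.calibration('wrist'); T=np.array(k['pose']); print(T.round(3),k['fx'])
st=ctrl.read_state(); print(st['clock'],(T[:3,3]-st['eef_pos']).round(3))
E
```

```text
[[ 0.294  0.907  0.302  0.092]
 [ 0.956 -0.279 -0.093  0.572]
 [ 0.     0.316 -0.949  0.373]
 [ 0.     0.     0.     1.   ]] 302.1322084979787
1.0 [-0.078  0.022  0.117]
```

View pics/crop1.png

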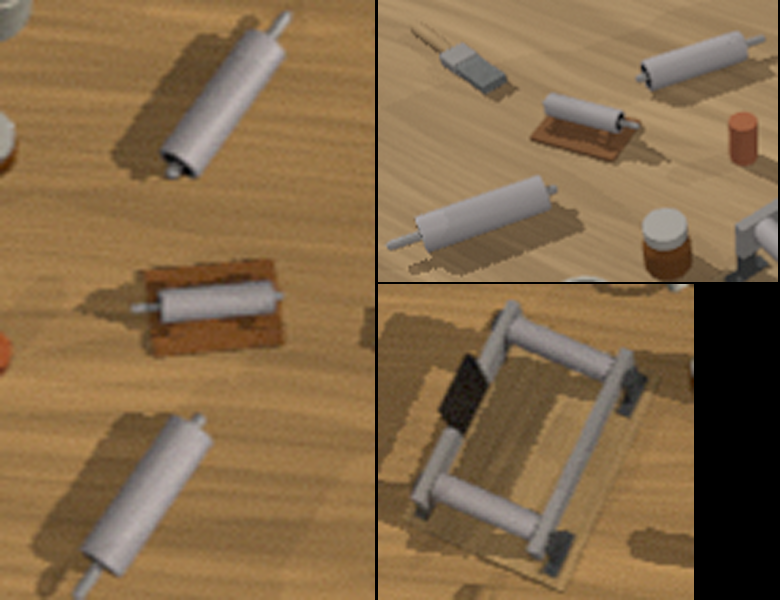

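The crop shows that the cradle roller at top1 (347,220) is clearly the smallest. Its long plunger end points left in the picture, which is world +y, and the black block on the bed is also at the +y side. I'm moving over the bed for a close look before going to the cradle.

Emit:
{"method": "play_rows", "body": {"deltas": [{"translation":[0,0,0],"turn":8.1},{"translation":[0,0,0],"turn":8.1},{"translation":[0,0,0],"turn":8.1},{"translation":[0,0,0],"turn":8.1},{"translation":[0,0,0],"turn":8.1},{"translation":[0,0,0],"turn":8.1},{"translation":[0,0,0],"turn":8.1},{"translation":[0,0,0],"turn":8.1},{"translation":[0,0,0],"turn":8.1},{"translation":[-3.2,3.2,0],"turn":0},{"translation":[-3.2,3.2,0],"turn":0},{"translation":[-3.2,3.2,0],"turn":0},{"translation":[-3.2,3.2,0],"turn":0},{"translation":[-3.2,3.2,0],"turn":0},{"translation":[-3.2,3.2,0],"turn":0},{"translation":[-3.2,3.2,0],"turn":0},{"translation":[-3.2,3.2,0],"turn":0},{"translation":[-3.2,3.2,0],"turn":0},{"translation":[-3.2,3.2,0],"turn":0}], "gripper": -1}}

```text
clock: 2.9
eef_pos: [0.4902, 0.2278, 0.2565]
ee_rot: [3.141, -0.0, 1.57]
wrist_force: [0.7, 1.0, -0.5]
gripper_width: 0.0856
grip_force: 0.0
```

```bash
python3 - <<'E'
from h import *
cal=ctrl.calibration('wrist'); st=ctrl.read_state(); print(st['eef_pos'],st['ee_rot'])
im,d=snap('wrist','w1'); np.savez('w1.npz',d=d,pose=cal['pose'])
for q in('stand','hole_foot','groove_foot','seat_low'):
    for r in ctrl.spot_point('wrist',q)[:2]:
      print(q,np.round(r['location'],4),round(r['conf'],2),px('wrist',r['location']).round(0))
E
```

```text
[0.49023913 0.22777567 0.25645445] [ 3.14125747e+00 -8.91338011e-05  1.57030613e+00]
stand [ 5.660e-01  1.902e-01 -5.000e-04] 0.83 [339. 208.]
hole_foot [0.5478 0.1373 0.0133] 0.68 [326. 251.]
groove_foot [0.5904 0.2518 0.0129] 0.89 [367. 164.]
seat_low [0.5592 0.1879 0.0667] 0.64 [346. 232.]
```

View pics/w1.png

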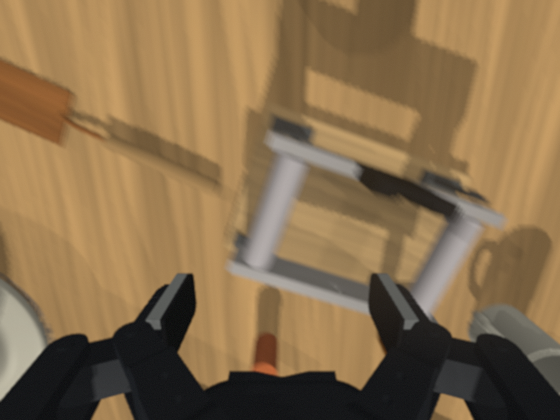

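Picture w1 shows the bed. The hole rail runs (235,268)–(430,315), the groove-side rail runs (275,140)–(500,218), and the black block is around (405,190). I'll fit the stand pose and the bed height from depth.

```bash
python3 - <<'E'
from h import *
im=cv2.imread('pics/w1.png'); f=np.load('w1.npz'); d=f['d']; cal=ctrl.calibration('wrist'); cal['pose']=f['pose']
v,u=np.mgrid[0:420,0:560]; m=(d>0.05)
P=np.full((420,560,3),np.nan); P[m]=world('wrist',np.c_[u[m],v[m]],d[m],cal)
g=im.astype(int).max(2)
x,y,z=P[...,0],P[...,1],P[...,2]
sel=m&(np.hypot(x-.564,y-.193)<.19)&(v<330)&(z>0.02)&(z<.2)
print(np.histogram(z[sel],bins=np.arange(.02,.2,.005)))
# approx stand frame
a=np.deg2rad(-19); c=np.array([.564,.193])
for it in range(3):
  R=np.array([[np.cos(a),-np.sin(a)],[np.sin(a),np.cos(a)]])
  L=(P[...,:2]-c)@R
  lx,ly=L[...,0],L[...,1]
  # rail tops
  for nm,y0 in(('hole',-64),('groove',64)):
    s=sel&(abs(ly-y0/1e3)<.02)&(abs(lx)<.1)
    top=np.median(z[s&(z>np.nanpercentile(z[s],60))]) if s.sum() else 0
    t=s&(abs(z-top)<.006)&((abs(lx)>.045)|(y0<0))
    A=np.polyfit(lx[t],ly[t],1); print(nm,t.sum(),'top',top,'line',A.round(4),'ly rng',np.percentile(ly[t]-np.polyval([A[0],0],lx[t]),[3,50,97]).round(4))
  b=sel&(g<60)&(abs(lx)<.06)&(ly>.03)&(ly<.09)
  if b.sum(): print('block',b.sum(),np.percentile(lx[b],[2,50,98]).round(4),np.percentile(ly[b],[2,50,98]).round(4),np.percentile(z[b],[2,50,98]).round(4))
  a+=np.arctan(A[0]) ; print('yaw',np.rad2deg(a))
# cross rollers: tops
for x0 in(-.09,.09):
  s=sel&(abs(lx-x0)<.025)&(abs(ly)<.045)&(z>.05)
  if s.sum(): 
    zt=np.percentile(z[s],95); t=s&(z>zt-.003); print('roller',x0,zt,np.median(lx[t]))
E
```

```text
(array([  43,   16,   14,   15,   15,   15,   15,   15,   63,  266,  303,
        323,  387,  701,  559, 1023, 1865, 8176,   93,   49,   59,   60,
         70,   76,   75,  103,  173,  140, 1103,  102,    0,    0,    0,
          0,    0]), array([0.02 , 0.025, 0.03 , 0.035, 0.04 , 0.045, 0.05 , 0.055, 0.06 ,
       0.065, 0.07 , 0.075, 0.08 , 0.085, 0.09 , 0.095, 0.1  , 0.105,
       0.11 , 0.115, 0.12 , 0.125, 0.13 , 0.135, 0.14 , 0.145, 0.15 ,
       0.155, 0.16 , 0.165, 0.17 , 0.175, 0.18 , 0.185, 0.19 , 0.195]))
hole 2070 top 0.1073584041266358 line [-0.0216 -0.0626] ly rng [-0.0716 -0.0631 -0.047 ]Traceback (most recent call last):
  File "<stdin>", line 20, in <module>
    raise TypeError("expected non-empty vector for x")
TypeError: expected non-empty vector for x
```

```bash
python3 - <<'E'
from h import *
f=np.load('w1.npz'); d=f['d']; cal=ctrl.calibration('wrist'); cal['pose']=f['pose']
v,u=np.mgrid[0:420,0:560]; m=(d>0.05)
P=np.full((420,560,3),np.nan); P[m]=world('wrist',np.c_[u[m],v[m]],d[m],cal)
x,y,z=P[...,0],P[...,1],P[...,2]
sel=m&(np.hypot(x-.564,y-.193)<.19)&(v<350)
a=np.deg2rad(-19); c=np.array([.564,.193])
for it in range(4):
  R=np.array([[np.cos(a),-np.sin(a)],[np.sin(a),np.cos(a)]])
  L=(P[...,:2]-c)@R; lx,ly=L[...,0],L[...,1]; rep=[]
  for y0 in(-.064,.064):
    t=sel&(abs(ly-y0)<.014)&(abs(lx)<.07)&(z>.103)&(z<.112)
    if y0>0: t&=abs(lx)>.036
    xs=np.arange(-.07,.071,.005); E=[]
    for xx in xs:
      q=ly[t&(abs(lx-xx)<.0025)]
      if len(q)>12: E.append((xx,np.percentile(q,4),np.percentile(q,96)))
    E=np.array(E)
    if len(E)<3: print(y0,'few',len(E),t.sum()); continue
    A=np.polyfit(E[:,0],E[:,1:].mean(1),1); rep.append(A[0]); print(y0,t.sum(),len(E),'slope deg',np.rad2deg(A[0]).round(2),'edges',np.median(E[:,1:],0).round(4),'z',np.median(z[t]).round(4))
  for x0 in(-.09,.09):
    t=sel&(abs(lx-x0)<.03)&(abs(ly)<.045)&(z>.075)&(z<.12); zt=np.percentile(z[t],97)
    w=t&(z>zt-.002); A=np.polyfit(ly[w],lx[w],1); print(' rol',x0,w.sum(),'crest',zt.round(4),'lx',A[1].round(4),'slope',np.rad2deg(A[0]).round(2))
  t=sel&(z>.157)&(z<.169); print(' block',t.sum(),np.percentile(lx[t],[2,50,98]).round(4),np.percentile(ly[t],[2,50,98]).round(4),np.median(z[t]))
  a+=np.median(rep) if rep else 0; print('yaw',np.rad2deg(a).round(2))
E
```

```text
-0.064 1289 22 slope deg -0.01 edges [-0.0704 -0.059 ] z 0.107
0.064 648 13 slope deg 2.06 edges [0.0574 0.0685] z 0.1072
 rol -0.09 1191 crest 0.1096 lx -0.0904 slope -0.12
 rol 0.09 1007 crest 0.1093 lx 0.089 slope -0.17
 block 1292 [-0.0323 -0.0011  0.0309] [0.0573 0.0645 0.069 ] 0.16402896353943489
yaw -17.98
-0.064 1275 22 slope deg -0.98 edges [-0.0703 -0.0586] z 0.107
0.064 644 12 slope deg 1.18 edges [0.0585 0.069 ] z 0.1072
 rol -0.09 1189 crest 0.1095 lx -0.0905 slope 0.93
 rol 0.09 1015 crest 0.1093 lx 0.089 slope 0.89
 block 1292 [-0.0312  0.0001  0.0321] [0.0572 0.0644 0.0692] 0.16402896353943489
yaw -17.88
-0.064 1274 22 slope deg -1.08 edges [-0.0702 -0.0586] z 0.107
0.064 641 12 slope deg 1.08 edges [0.0585 0.0691] z 0.1072
 rol -0.09 1191 crest 0.1095 lx -0.0905 slope 1.05
 rol 0.09 1013 crest 0.1093 lx 0.089 slope 1.02
 block 1292 [-0.0311  0.0002  0.0322] [0.0572 0.0645 0.0692] 0.16402896353943489
yaw -17.87
-0.064 1274 22 slope deg -1.08 edges [-0.0702 -0.0586] z 0.107
0.064 643 12 slope deg 1.08 edges [0.0585 0.0691] z 0.1072
 rol -0.09 1191 crest 0.1095 lx -0.0905 slope 1.05
 rol 0.09 1013 crest 0.1093 lx 0.089 slope 1.02
 block 1292 [-0.0311  0.0002  0.0322] [0.0572 0.0645 0.0692] 0.16402896353943489
yaw -17.87
```

Emit:
{"method": "play_rows", "body": {"deltas": [{"translation":[-4.3,0.35,0.5],"turn":0},{"translation":[-4.3,0.35,0.5],"turn":0},{"translation":[-4.3,0.35,0.5],"turn":0},{"translation":[-4.3,0.35,0.5],"turn":0},{"translation":[-4.3,0.35,0.5],"turn":0},{"translation":[-4.3,0.35,0.5],"turn":0},{"translation":[-4.3,0.35,0.5],"turn":0},{"translation":[-4.3,0.35,0.5],"turn":0},{"translation":[-4.3,0.35,0.5],"turn":0},{"translation":[-4.3,0.35,0.5],"turn":0},{"translation":[-4.3,0.35,0.5],"turn":0},{"translation":[0,0,0],"turn":0},{"translation":[0,0,0],"turn":0}]}}

```text
clock: 4.45
eef_pos: [0.5276, -0.2431, 0.2011]
ee_rot: [-3.141, -0.0, 1.57]
wrist_force: [-0.6, 0.4, 0.2]
gripper_width: 0.0854
grip_force: 0.0
```

```bash
python3 - <<'E'
from h import *
cal=ctrl.calibration('wrist'); st=ctrl.read_state(); print(st['eef_pos'],st['ee_rot'],st['wrist_force'])
im,d=snap('wrist','w2')
for q in('roller','plunger_tip','cradle'):
    for r in ctrl.spot_point('wrist',q)[:2]: print(q,np.round(r['location'],4),round(r['conf'],2),px('wrist',r['location']).round(0))
v,u=np.mgrid[0:420,0:560]; m=(d>0.05)
P=world('wrist',np.c_[u[m],v[m]],d[m],cal)
s=P[(np.hypot(P[:,0]-.526,P[:,1]+.208)<.1)]
print(np.histogram(s[:,2],bins=np.arange(-.005,.1,.005))[0])
# roller upper part
t=s[(s[:,2]>.0405)&(s[:,2]<.056)]
for _ in range(3):
  c=t[:,:2].mean(0); U,S,V=np.linalg.svd(t[:,:2]-c,full_matrices=False); dr=V[0]*np.sign(V[0,1])
  n=np.array([dr[1],-dr[0]]); L=(t[:,:2]-c)@dr; N=(t[:,:2]-c)@n
  print(len(t),c.round(4),'yaw of +y axis',np.rad2deg(np.arctan2(-dr[0],dr[1])).round(2),'L',np.percentile(L,[1,99]).round(4),'N',np.percentile(N,[2,98]).round(4),'top',np.percentile(t[:,2],97))
  t=t[abs(N)<.017]
q=s[(s[:,2]>.030)&(s[:,2]<.042)]; L=(q[:,:2]-c)@dr; N=(q[:,:2]-c)@n; k=abs(N)<.006
print('tips L',np.percentile(L[k],[1,99]).round(4))
E
```

```text
[ 0.52758277 -0.2430992   0.20109117] [-3.14111863e+00 -4.60738982e-04  1.57034772e+00] [-0.55509505  0.36767956  0.15598459]
roller [ 0.5235 -0.2109  0.0296] 0.94 [277. 168.]
roller [ 0.7129 -0.2088  0.0163] 0.57 [468. 163.]
plunger_tip [ 0.8083 -0.2629  0.02  ] 0.71 [553. 216.]
plunger_tip [ 0.5173 -0.1336  0.0355] 0.68 [270.  79.]
[14284  5694  4953    23   154    19   319   131   520   913  2288     5
     0     0     0     0     0     0     0     0]
3140 [ 0.526  -0.2079] yaw of +y axis 10.09 L [-0.0515  0.0462] N [-0.0127  0.0124] top 0.04905907905850608
3140 [ 0.526  -0.2079] yaw of +y axis 10.09 L [-0.0515  0.0462] N [-0.0127  0.0124] top 0.04905907905850608
3140 [ 0.526  -0.2079] yaw of +y axis 10.09 L [-0.0515  0.0462] N [-0.0127  0.0124] top 0.04905907905850608
tips L [-0.0621  0.0732]
```

View pics/w2.png

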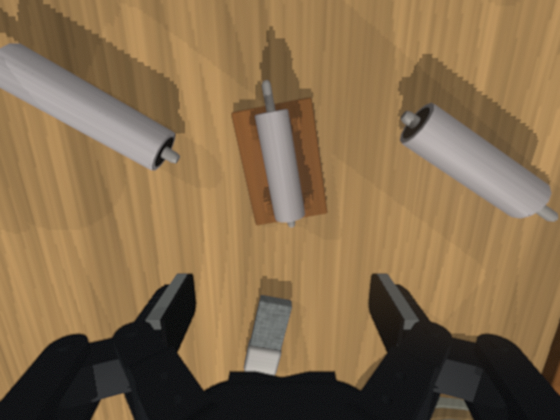

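Picture w2 shows the small roller in its cradle at (280,165), plunger tip at the top (267,85) and stub at (291,224). Fitted centre is about (0.5265, -0.2106) with axis yaw +10.1°. I'm lowering onto it.

Emit:
{"method": "play_rows", "body": {"deltas": [{"translation":[1.62,-0.05,0],"turn":0},{"translation":[1.63,-0.05,0],"turn":0},{"translation":[0,0,4],"turn":-5.05},{"translation":[0,0,4],"turn":-5.05},{"translation":[0,0,4],"turn":0},{"translation":[0,0,2.5],"turn":0},{"translation":[0,0,1.2],"turn":0},{"translation":[0,0,0.5],"turn":0},{"translation":[0,0,0],"turn":0},{"translation":[0,0,0],"turn":0}]}}

```text
clock: 5.65
eef_pos: [0.5272, -0.2112, 0.0407]
ee_rot: [3.14, 0.001, 1.747]
wrist_force: [-0.3, -0.0, 0.4]
gripper_width: 0.0854
grip_force: 0.0
```

Emit:
{"method": "play_rows", "body": {"deltas": [{"translation":[0,0,0],"turn":0},{"translation":[0,0,0],"turn":0},{"translation":[0,0,0],"turn":0},{"translation":[0,0,0],"turn":0},{"translation":[0,0,0],"turn":0},{"translation":[0,0,0],"turn":0},{"translation":[0,0,0],"turn":0},{"translation":[0,0,0],"turn":0},{"translation":[0,0,0],"turn":0},{"translation":[0,0,0],"turn":0}], "gripper": 1}}

```text
clock: 6.65
eef_pos: [0.5269, -0.2112, 0.0398]
ee_rot: [3.141, 0.001, 1.747]
wrist_force: [1.4, 1.8, 5.9]
gripper_width: 0.0285
grip_force: 58.8
```

Emit:
{"method": "play_rows", "body": {"deltas": [{"translation":[0,0,-1],"turn":0},{"translation":[0,0,-3],"turn":0},{"translation":[0,0,-3.5],"turn":0},{"translation":[0,0,-3.5],"turn":7.3},{"translation":[0,0,-3.5],"turn":7.3},{"translation":[0,0,-2.5],"turn":7.3},{"translation":[0,0,-1],"turn":7.3},{"translation":[0,0,0],"turn":0},{"translation":[0,0,0],"turn":0}]}}

```text
clock: 7.55
eef_pos: [0.5262, -0.211, 0.2188]
ee_rot: [-3.141, 0.0, 1.241]
wrist_force: [-0.4, -0.6, -2.9]
gripper_width: 0.0288
grip_force: 59.6
```

Emit:
{"method": "play_rows", "body": {"deltas": [{"translation":[1.5,-0.4,0],"turn":0},{"translation":[3.2,-0.84,0],"turn":0},{"translation":[3.3,-0.86,0],"turn":0},{"translation":[3.3,-0.86,0],"turn":0},{"translation":[3.3,-0.86,0],"turn":0},{"translation":[3.3,-0.86,0],"turn":0},{"translation":[3.3,-0.86,0],"turn":0},{"translation":[3.3,-0.86,0],"turn":0},{"translation":[3.3,-0.86,0],"turn":0},{"translation":[3.3,-0.86,0],"turn":0},{"translation":[3.2,-0.84,0],"turn":0},{"translation":[1.5,-0.4,0],"turn":0},{"translation":[0,0,0],"turn":0},{"translation":[0,0,0],"turn":0}]}}

```text
clock: 8.95
eef_pos: [0.5549, 0.1577, 0.2187]
ee_rot: [-3.141, 0.001, 1.239]
wrist_force: [-0.7, 0.2, -2.2]
gripper_width: 0.0288
grip_force: 59.6
```

```bash
python3 - <<'E'
from h import *
cal=ctrl.calibration('wrist'); st=ctrl.read_state(); print(st['clock'],st['eef_pos'],st['ee_rot'],st['wrist_force'],st['gripper_width'])
im,d=snap('wrist','w3'); np.savez('w3.npz',d=d,pose=cal['pose'])
for q in('roller','plunger_tip','hole_foot','groove_foot','seat_low'):
    for r in ctrl.spot_point('wrist',q)[:1]: print(q,np.round(r['location'],4),round(r['conf'],2),px('wrist',r['location']).round(0))
E
```

```text
8.95 [0.5549282  0.15769852 0.21865186] [-3.14065435e+00  9.35500369e-04  1.23891490e+00] [-0.71604769  0.24000269 -2.16218181] 0.0287911490405428
roller [0.5543 0.1611 0.2122] 0.81 [276. 286.]
plunger_tip [ 0.8117 -0.2654  0.0254] 0.61 [560. 417.]
groove_foot [0.586  0.2522 0.0118] 0.92 [279.  93.]
seat_low [0.5597 0.1823 0.0671] 0.56 [276. 178.]
```

View pics/w3.png

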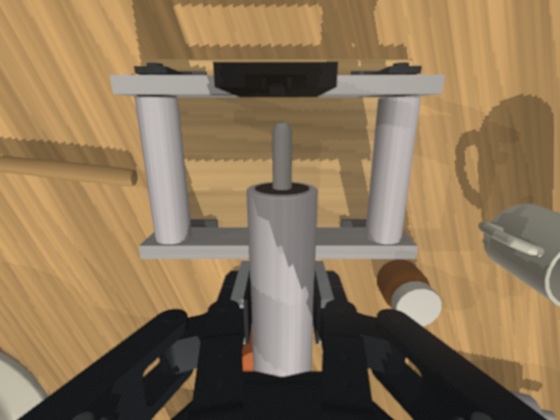

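Picture w3 shows the gripped roller with its barrel at (283,270) and plunger tip at (282,127). The block with its groove is ahead at about (278,80), and the rails are level in the picture. Next I measure roller against groove, all in the tool frame.

```bash
cat > meas.py <<'E'
from h import *
from scipy.spatial.transform import Rotation as Ro
def tool(name):
    f=np.load(name+'.npz'); d=f['d']; cal=ctrl.calibration('wrist'); cal['pose']=f['pose']
    st=ctrl.read_state(); v,u=np.mgrid[0:420,0:560]; m=d>.05
    W=world('wrist',np.c_[u[m],v[m]],d[m],cal)
    yaw=st['ee_rot'][2]; R=np.array([[np.cos(yaw),np.sin(yaw)],[np.sin(yaw),-np.cos(yaw)]])  # world->tool xy
    Q=np.full((420,560,3),np.nan); Q[m]=np.c_[(W[:,:2]-st['eef_pos'][:2])@R.T,W[:,2]]
    return Q,st
E
python3 - <<'E'
from meas import *
Q,st=tool('w3'); X,Y,Z=Q[...,0],Q[...,1],Q[...,2]; zt=st['eef_pos'][2]
s=(abs(Y)<.025)&(X>.011)&(X<.1)&(Z>zt-.03)&(Z<zt+.03)
E=[]
for x in np.arange(.014,.08,.006):
  q=s&(abs(X-x)<.003)
  if q.sum()>5: zc=np.percentile(Z[q],90); k=q&(Z>zc-.003); print(round(x,3),q.sum(),'crest z-zt',(zc-zt).round(4),'Y mid',((Y[k].min()+Y[k].max())/2).round(4),'w',(Y[k].max()-Y[k].min()).round(4))
print('tip X',np.percentile(X[s],[98,99.5,100]).round(4))
# rails, rollers
for nm,lo,hi in(('hole',.0,.06-.1),):pass
t=(Z>.102)&(Z<.113)&(abs(Y)<.14)
h,e=np.histogram(X[t],bins=np.arange(-.08,.16,.004)); print(list(zip(e.round(3),h)))
b=(Z>.155)&(Z<.170)&(X>.03); print('block',b.sum(),np.percentile(X[b],[2,50,98]).round(4),np.percentile(Y[b],[2,50,98]).round(4),np.median(Z[b]))
# groove: profile of back edge on block top
for y in np.arange(-.035,.036,.003):
  q=b&(abs(Y-y)<.0015)
  if q.sum(): print(round(y,3),q.sum(),X[q].min().round(4),X[q].max().round(4))
E
```

```text
0.014 1407 crest z-zt 0.0263 Y mid 0.0 w 0.0499
0.02 844 crest z-zt 0.0078 Y mid -0.0003 w 0.019
0.026 905 crest z-zt 0.0078 Y mid -0.0003 w 0.0195
0.032 905 crest z-zt 0.0077 Y mid -0.0004 w 0.0193
0.038 986 crest z-zt 0.0078 Y mid -0.0003 w 0.0197
0.044 1020 crest z-zt 0.0077 Y mid 0.0 w 0.0194
0.05 1515 crest z-zt 0.0073 Y mid -0.0003 w 0.02
0.056 288 crest z-zt -0.0029 Y mid -0.0004 w 0.0074
0.062 303 crest z-zt -0.0029 Y mid -0.0004 w 0.0073
0.068 313 crest z-zt -0.0028 Y mid -0.0002 w 0.0075
0.074 303 crest z-zt -0.003 Y mid -0.0002 w 0.0074
tip X [0.0734 0.076  0.077 ]
[(np.float64(-0.08), np.int64(0)), (np.float64(-0.076), np.int64(0)), (np.float64(-0.072), np.int64(0)), (np.float64(-0.068), np.int64(0)), (np.float64(-0.064), np.int64(0)), (np.float64(-0.06), np.int64(0)), (np.float64(-0.056), np.int64(0)), (np.float64(-0.052), np.int64(0)), (np.float64(-0.048), np.int64(0)), (np.float64(-0.044), np.int64(0)), (np.float64(-0.04), np.int64(0)), (np.float64(-0.036), np.int64(518)), (np.float64(-0.032), np.int64(929)), (np.float64(-0.028), np.int64(934)), (np.float64(-0.024), np
[... 1455 characters left out ...]
p.int64(0)), (np.float64(0.144), np.int64(0)), (np.float64(0.148), np.int64(0)), (np.float64(0.152), np.int64(0))]
block 2803 [0.0941 0.1008 0.1059] [-0.0348 -0.0043  0.0269] 0.1639906345133804
-0.035 126 0.0939 0.1058
-0.032 151 0.094 0.1059
-0.029 159 0.094 0.1058
-0.026 159 0.0939 0.106
-0.023 156 0.0939 0.1058
-0.02 167 0.094 0.1059
-0.017 153 0.0941 0.106
-0.014 88 0.0943 0.106
-0.011 83 0.0999 0.1059
-0.008 87 0.0999 0.106
-0.005 89 0.0999 0.1059
-0.002 90 0.1 0.1059
0.001 90 0.1 0.106
0.004 86 0.1 0.106
0.007 97 0.0944 0.1061
0.01 160 0.0942 0.106
0.013 168 0.0941 0.106
0.016 153 0.0941 0.1062
0.019 156 0.0941 0.1061
0.022 159 0.0941 0.1061
0.025 154 0.0942 0.106
0.028 72 0.0942 0.106
```

The measurement is clear. The roller is level with its axis 7.1 mm below the TCP and its tip at X 76.5 mm. The groove's back wall is at X 100 mm, the groove centre at Y −3.7 mm, and h ≈ 94 mm. I'll align, lower to axis ≈ h+45, and bring the tip into the groove.

Emit:
{"method": "play_rows", "body": {"deltas": [{"translation":[0,-0.34,1],"turn":0},{"translation":[0,0,2],"turn":0},{"translation":[0,0,2],"turn":0},{"translation":[0,0,1.5],"turn":0},{"translation":[0,0,0.75],"turn":0},{"translation":[0,0,0],"turn":0},{"translation":[0.8,0,0],"turn":0},{"translation":[0.6,0,0],"turn":0},{"translation":[0.5,0,0],"turn":0},{"translation":[0,0,0],"turn":0},{"translation":[0,0,0],"turn":0},{"translation":[0,0,0],"turn":0}]}}

```text
clock: 10.45
eef_pos: [0.5583, 0.1767, 0.1468]
ee_rot: [3.142, 0.0, 1.237]
wrist_force: [-0.0, 0.4, -3.2]
gripper_width: 0.0284
grip_force: 59.6
```

```bash
python3 - <<'E'
from meas import *
cal=ctrl.calibration('wrist'); im,d=snap('wrist','w4'); np.savez('w4.npz',d=d,pose=cal['pose'])
Q,st=tool('w4'); X,Y,Z=Q[...,0],Q[...,1],Q[...,2]; zt=st['eef_pos'][2]
print(st['eef_pos'],st['ee_rot'],st['wrist_force'])
s=(abs(Y)<.012)&(X>.05)&(X<.079)&(Z>zt-.01)&(Z<zt+.0)
for x in(.056,.062,.068,.074):
  q=s&(abs(X-x)<.003); print(x,q.sum(),(np.percentile(Z[q],90)-zt).round(4),((Y[q].min()+Y[q].max())/2).round(4))
print('tip',X[s].max())
b=(Z>.157)&(Z<.168)&(X>.06)
for y in np.arange(-.034,.035,.0015):
  q=b&(abs(Y-y)<.00075)
  if q.sum(): print(round(y,4),q.sum(),X[q].min().round(4),X[q].max().round(4),end=' | ')
cv2.imwrite('pics/w4c.png',cv2.resize(im[0:260,150:420],(780,600)[:2] if 0 else (623,600)))
E
```

```text
[0.55831068 0.17670561 0.14682903] [3.14156310e+00 1.36810563e-04 1.23700653e+00] [-0.84638275 -0.27577743 -2.25189382]
0.056 283 -0.0022 0.0005
0.062 304 -0.0021 0.0006
0.068 309 -0.0021 0.0005
0.074 308 -0.0019 -0.0002
tip 0.07887824421687528
-0.0325 38 0.0741 0.0863 | -0.031 204 0.0741 0.0863 | -0.0295 204 0.0741 0.0863 | -0.028 199 0.0744 0.0863 | -0.0265 198 0.0744 0.0863 | -0.025 197 0.0745 0.0863 | -0.0235 192 0.0744 0.0862 | -0.022 200 0.0745 0.0863 | -0.0205 188 0.0744 0.0864 | -0.019 200 0.0744 0.0863 | -0.0175 192 0.0745 0.0863 | -0.016 244 0.0742 0.0863 | -0.0145 198 0.0742 0.0864 | -0.013 150 0.0744 0.0863 | -0.0115 105 0.0757 0.0863 | -0.01 108 0.0802 0.0863 | -0.0085 106 0.0802 0.0863 | -0.007 110 0.0802 0.0863 | -0.0055 108 0.0802 0.0863 | -0.004 103 0.0802 0.0863 | -0.0025 101 0.0802 0.0863 | -0.001 105 0.0802 0.0863 | 0.0005 107 0.0802 0.0864 | 0.002 105 0.0805 0.0863 | 0.0035 105 0.0805 0.0863 | 0.005 103 0.0805 0.0863 | 0.0065 98 0.0805 0.0863 | 0.008 101 0.0805 0.0864 | 0.0095 99 0.0805 0.0863 | 0.011 102 0.0805 0.0864 | 0.0125 126 0.0744 0.0863 | 0.014 189 0.0745 0.0864 | 0.0155 239 0.0743 0.0863 | 0.017 194 0.0745 0.0863 | 0.0185 196 0.0745 0.0863 | 0.02 201 0.0745 0.0863 | 0.0215 193 0.0745 0.0866 | 0.023 206 0.0745 0.0866 | 0.0245 203 0.0745 0.0866 | 0.026 200 0.0745 0.0867 | 0.0275 197 0.0744 0.0866 | 0.029 203 0.0744 0.0866 | 0.0305 198 0.0744 0.0866 | 0.032 118 0.0744 0.0866 |
```

View pics/w4c.png

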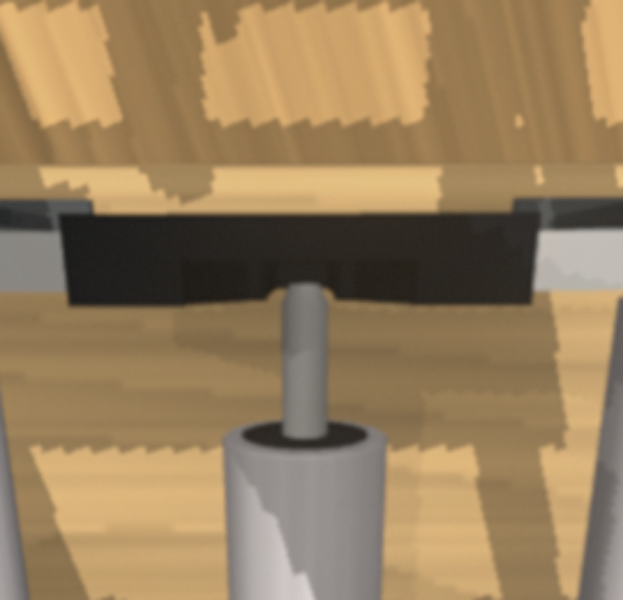

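The crop shows the plunger tip (305,290) centred in the groove opening, about 3.5 mm short of the back wall. I'll press it in.

Emit:
{"method": "play_rows", "body": {"deltas": [{"translation":[0.3,-0.04,0],"turn":0},{"translation":[0.3,0,0],"turn":0},{"translation":[0.3,0,0],"turn":0},{"translation":[0,0,0],"turn":0},{"translation":[0,0,0],"turn":0}]}}

```text
clock: 11.0
eef_pos: [0.5609, 0.1854, 0.1467]
ee_rot: [3.142, 0.0, 1.237]
wrist_force: [-0.0, -2.4, -1.7]
gripper_width: 0.0281
grip_force: 59.6
```

Emit:
{"method": "play_rows", "body": {"deltas": [{"translation":[0.3,0,0],"turn":0},{"translation":[0.3,0,0],"turn":0},{"translation":[0.3,0,0],"turn":0},{"translation":[0.15,0,0],"turn":0},{"translation":[0,0,0],"turn":0},{"translation":[0,0,0],"turn":0},{"translation":[0,0,0],"turn":0}]}}

```text
clock: 11.7
eef_pos: [0.5643, 0.1953, 0.1468]
ee_rot: [-3.142, 0.0, 1.237]
wrist_force: [-1.0, -4.7, -3.1]
gripper_width: 0.0282
grip_force: 59.6
```

```bash
cat > m2.py <<'E'
from meas import *
import sys
n=sys.argv[1]
cal=ctrl.calibration('wrist'); im,d=snap('wrist',n); np.savez(n+'.npz',d=d,pose=cal['pose'])
Q,st=tool(n); X,Y,Z=Q[...,0],Q[...,1],Q[...,2]; zt=st['eef_pos'][2]
yaw=st['ee_rot'][2]; F=st['wrist_force']
print(st['clock'],st['eef_pos'].round(4),st['ee_rot'].round(4),'F',F.round(2),'Ftoolx',round(F[0]*np.cos(yaw)+F[1]*np.sin(yaw),2),'w',st['gripper_width'].round(4))
for x in np.arange(.018,.066,.006):
  q=(abs(Y)<.012)&(abs(X-x)<.003)&(Z>zt-.03)&(Z<zt+.012)
  if q.sum()<20: continue
  zc=np.percentile(Z[q],92); k=q&(Z>zc-.003); print(x.round(3),k.sum(),(zc-zt).round(4),((Y[k].min()+Y[k].max())/2).round(4),(Y[k].max()-Y[k].min()).round(4))
b=(Z>.157)&(Z<.168)&(X>.03)
e=[(y,np.percentile(X[b&(abs(Y-y)<.001)],3)) for y in np.arange(-.03,.03,.002) if (b&(abs(Y-y)<.001)).sum()>20]
e=np.array(e); 
if len(e): m=e[:,1]>np.median(e[:,1])+.003; print('front X',np.median(e[~m,1]).round(4),'back',np.median(e[m,1]).round(4),'groove Y',e[m,0].min().round(4) if m.any() else 0,e[m,0].max().round(4) if m.any() else 0,'block Y',np.percentile(Y[b],[1,99]).round(4))
E
python3 m2.py w5
```

```text
Traceback (most recent call last):
  File "m2.py", line 7, in <module>
    print(st['clock'],st['eef_pos'].round(4),st['ee_rot'].round(4),'F',F.round(2),'Ftoolx',round(F[0]*np.cos(yaw)+F[1]*np.sin(yaw),2),'w',st['gripper_width'].round(4))
                                                                                                                                          ^^^^^^^^^^^^^^^^^^^^^^^^^
AttributeError: 'float' object has no attribute 'round'
```

```bash
sed -i "s/st\['gripper_width'\].round(4)/st['gripper_width']/" m2.py; python3 m2.py w5
```

```text
11.8 [0.5643 0.1953 0.1468] [-3.1416e+00  2.0000e-04  1.2370e+00] F [-1.48 -3.47 -3.29] Ftoolx -3.76 w 0.02875053025314413
0.018 534 0.0086 0.0005 0.0195
0.024 566 0.0085 0.0003 0.0194
0.03 584 0.0086 0.0006 0.019
0.036 625 0.0085 0.0006 0.0193
0.042 656 0.0085 0.0006 0.0191
0.048 728 0.0083 0.0004 0.02
0.054 117 0.0071 -0.0 0.0239
0.06 74 0.0084 -0.0001 0.0237
front X 0.0551 back 0.061 groove Y -0.01 0.012 block Y [-0.0312  0.0317]
```

Emit:
{"method": "play_rows", "body": {"deltas": [{"translation":[0.05,-0.04,0.1],"turn":0},{"translation":[0,0,0.3],"turn":0},{"translation":[0,0,0.3],"turn":0},{"translation":[0,0,0.3],"turn":0},{"translation":[0,0,0.3],"turn":0},{"translation":[0,0,0.2],"turn":0},{"translation":[0,0,0],"turn":0}]}}

```text
clock: 12.5
eef_pos: [0.564, 0.196, 0.1314]
ee_rot: [-3.141, 0.0, 1.237]
wrist_force: [-1.3, -5.0, -2.1]
gripper_width: 0.0285
grip_force: 59.8
```

Emit:
{"method": "play_rows", "body": {"deltas": [{"translation":[0,0,0.3],"turn":0},{"translation":[0,0,0.3],"turn":0},{"translation":[0,0,0.3],"turn":0},{"translation":[0,0,0.3],"turn":0},{"translation":[0,0,0.3],"turn":0},{"translation":[0,0,0],"turn":0}]}}

```text
clock: 13.1
eef_pos: [0.564, 0.1959, 0.1162]
ee_rot: [-3.141, 0.0, 1.237]
wrist_force: [-1.3, -4.3, -1.2]
gripper_width: 0.0285
grip_force: 59.8
```

```bash
python3 m2.py w6
```

```text
13.15 [0.564  0.1959 0.1165] [-3.1412e+00  4.0000e-04  1.2371e+00] F [-1.55 -4.28 -1.83] Ftoolx -4.55 w 0.028614351900283126
0.018 544 0.0085 0.0004 0.019
0.024 546 0.0086 0.0004 0.0188
0.03 596 0.0086 0.0004 0.0193
0.036 614 0.0087 0.0006 0.0186
0.042 634 0.0088 0.0006 0.019
0.048 397 0.0091 0.0006 0.0179
front X 0.0547 back 0.0606 groove Y -0.01 0.012 block Y [-0.0306  0.0324]
```

Emit:
{"method": "play_rows", "body": {"deltas": [{"translation":[0,0,0.3],"turn":0},{"translation":[0,0,0.3],"turn":0},{"translation":[0,0,0.3],"turn":0},{"translation":[0,0,0.3],"turn":0},{"translation":[0,0,0],"turn":0},{"translation":[0,0,0],"turn":0}]}}

```text
clock: 13.75
eef_pos: [0.5641, 0.196, 0.1046]
ee_rot: [-3.141, 0.0, 1.237]
wrist_force: [-1.5, -4.7, -2.1]
gripper_width: 0.0284
grip_force: 59.8
```

Emit:
{"method": "play_rows", "body": {"deltas": [{"translation":[0,0,0.1],"turn":0},{"translation":[0,0,0.1],"turn":0},{"translation":[0,0,0],"turn":0}]}}

```text
clock: 14.05
eef_pos: [0.5641, 0.196, 0.1027]
ee_rot: [3.142, 0.0, 1.237]
wrist_force: [-1.5, -3.5, 0.2]
gripper_width: 0.0283
grip_force: 59.8
```

```bash
python3 m2.py w7
```

```text
14.1 [0.5642 0.196  0.1028] [3.1415e+00 1.0000e-04 1.2371e+00] F [-1.78 -3.47 -0.25] Ftoolx -3.86 w 0.028375110952281457
0.018 544 0.0088 0.0004 0.0191
0.024 550 0.0088 0.0006 0.0191
0.03 567 0.009 0.0005 0.0191
0.036 624 0.009 0.0006 0.0186
0.042 237 0.0093 0.0006 0.0183
front X 0.0546 back 0.0604 groove Y -0.01 0.012 block Y [-0.0306  0.0323]
```

Emit:
{"method": "play_rows", "body": {"deltas": [{"translation":[0,0,0.1],"turn":0},{"translation":[0,0,0],"turn":0},{"translation":[0,0,0],"turn":0}]}}

```text
clock: 14.4
eef_pos: [0.5642, 0.196, 0.1018]
ee_rot: [3.142, 0.0, 1.237]
wrist_force: [-1.2, -4.8, 0.4]
gripper_width: 0.0284
grip_force: 59.8
```

Emit:
{"method": "play_rows", "body": {"deltas": [{"translation":[0,0,0.05],"turn":0},{"translation":[0,0,0],"turn":0},{"translation":[0,0,0],"turn":0}]}}

```text
clock: 14.7
eef_pos: [0.5641, 0.196, 0.1013]
ee_rot: [3.142, 0.0, 1.237]
wrist_force: [-0.8, -5.3, 0.3]
gripper_width: 0.0282
grip_force: 59.8
```

Emit:
{"method": "play_rows", "body": {"deltas": [{"translation":[0,0,0.05],"turn":0},{"translation":[0,0,0],"turn":0},{"translation":[0,0,0],"turn":0}]}}

```text
clock: 15.0
eef_pos: [0.5641, 0.196, 0.1008]
ee_rot: [-3.142, 0.0, 1.237]
wrist_force: [-1.0, -4.2, -0.2]
gripper_width: 0.0283
grip_force: 59.8
```

Emit:
{"method": "play_rows", "body": {"deltas": [{"translation":[0,0,0.05],"turn":0},{"translation":[0,0,0],"turn":0},{"translation":[0,0,0],"turn":0}]}}

```text
clock: 15.3
eef_pos: [0.5641, 0.196, 0.1003]
ee_rot: [-3.142, 0.0, 1.237]
wrist_force: [-1.7, -3.9, -0.6]
gripper_width: 0.0285
grip_force: 59.8
```

Emit:
{"method": "play_rows", "body": {"deltas": [{"translation":[0,0,0.05],"turn":0},{"translation":[0,0,0],"turn":0},{"translation":[0,0,0],"turn":0}]}}

```text
clock: 15.6
eef_pos: [0.5641, 0.196, 0.0998]
ee_rot: [-3.142, 0.0, 1.237]
wrist_force: [-0.8, -4.4, 0.0]
gripper_width: 0.0287
grip_force: 59.8
```

```bash
python3 m2.py w8
```

```text
15.65 [0.5641 0.196  0.0998] [-3.1416e+00  1.0000e-04  1.2371e+00] F [-0.74 -4.88  0.6 ] Ftoolx -4.85 w 0.028451773167409152
0.018 534 0.0089 0.0004 0.0191
0.024 563 0.0091 0.0006 0.0192
0.03 595 0.009 0.0008 0.0193
0.036 613 0.0092 0.0006 0.0193
0.042 26 0.0094 0.002 0.0107
front X 0.0546 back 0.0604 groove Y -0.01 0.012 block Y [-0.0306  0.0323]
```

Emit:
{"method": "play_rows", "body": {"deltas": [{"translation":[0,0,0.05],"turn":0},{"translation":[0,0,0],"turn":0},{"translation":[0,0,0],"turn":0}]}}

```text
clock: 15.95
eef_pos: [0.5642, 0.196, 0.0993]
ee_rot: [3.142, 0.0, 1.237]
wrist_force: [-0.8, -4.9, 1.1]
gripper_width: 0.028
grip_force: 59.9
```

Emit:
{"method": "play_rows", "body": {"deltas": [{"translation":[0,0,0.05],"turn":0},{"translation":[0,0,0],"turn":0},{"translation":[0,0,0],"turn":0}]}}

```text
clock: 16.25
eef_pos: [0.5641, 0.196, 0.0989]
ee_rot: [3.142, 0.0, 1.237]
wrist_force: [-1.6, -4.5, 2.2]
gripper_width: 0.0286
grip_force: 60.0
```

```bash
python3 m2.py w9 | head -6
```

```text
16.3 [0.5642 0.196  0.0989] [ 3.1415 -0.      1.2371] F [-1.88 -4.86  2.51] Ftoolx -5.21 w 0.02844302557110559
0.018 524 0.0092 0.0008 0.019
0.024 562 0.0093 0.0006 0.0191
0.03 596 0.0094 0.0004 0.0198
0.036 567 0.0097 0.0004 0.0188
front X 0.0546 back 0.0604 groove Y -0.01 0.012 block Y [-0.0306  0.0323]
```

The ledge is felt at about h ≈ 94 mm: Fz rose by some 2 N. The drag has pitched the roller about 1.5°, so the stub end sits roughly 3 mm low. I'll ease up 2 mm and see how it lies.

Emit:
{"method": "play_rows", "body": {"deltas": [{"translation":[0,0,-0.1],"turn":0},{"translation":[0,0,-0.1],"turn":0},{"translation":[0,0,0],"turn":0},{"translation":[0,0,0],"turn":0}]}}

```text
clock: 16.7
eef_pos: [0.564, 0.1959, 0.1006]
ee_rot: [-3.141, 0.0, 1.237]
wrist_force: [-0.4, -4.6, -3.4]
gripper_width: 0.0283
grip_force: 59.8
```

```bash
cat > m3.py <<'E'
from meas import *
import sys
n=sys.argv[1]
cal=ctrl.calibration('wrist'); im,d=snap('wrist',n); np.savez(n+'.npz',d=d,pose=cal['pose'])
Q,st=tool(n); X,Y,Z=Q[...,0],Q[...,1],Q[...,2]; zt=st['eef_pos'][2]
E=[]
for x in np.arange(.016,.05,.002):
  q=(abs(Y-.0005)<.003)&(abs(X-x)<.001)&(Z>zt-.01)&(Z<zt+.013)
  if q.sum()>20: E.append((x,np.median(Z[q])+.0002))
E=np.array(E); A=np.polyfit(E[:,0],E[:,1]-.015,1)
yaw=st['ee_rot'][2]; F=st['wrist_force']
print(st['clock'],st['eef_pos'].round(4),'F',F.round(2),'pitch deg',np.rad2deg(A[0]).round(2),'axis z: stub end',np.polyval(A,-.0595).round(4),'centre',np.polyval(A,.0005).round(4),'nose60',np.polyval(A,.0605).round(4),len(E))
b=(Z>.157)&(Z<.168)&(X>.03)
e=np.array([(y,np.percentile(X[b&(abs(Y-y)<.001)],3)) for y in np.arange(-.03,.03,.002) if (b&(abs(Y-y)<.001)).sum()>20])
m=e[:,1]>np.median(e[:,1])+.003; back=np.median(e[m,1]); print('centre stand y',(64-back*1e3+.5).round(1),'front slope deg',np.rad2deg(np.polyfit(e[~m,0],e[~m,1],1)[0]).round(2))
E
python3 m3.py w10
```

```text
16.75 [0.564  0.196  0.1006] F [-1.24 -4.98 -2.63] pitch deg 0.02 axis z: stub end 0.0939 centre 0.094 nose60 0.094 13
centre stand y 4.0 front slope deg 0.05
```

It is level now (0.0° pitch) with the axis at 94.0 mm, matching h. I'll let it back toward the hole rail.

Emit:
{"method": "play_rows", "body": {"deltas": [{"translation":[-0.2,0,0],"turn":0},{"translation":[-0.2,0,0],"turn":0},{"translation":[-0.1,0,0],"turn":0},{"translation":[0,0,0],"turn":0},{"translation":[0,0,0],"turn":0}]}}

```text
clock: 17.25
eef_pos: [0.5625, 0.1912, 0.1008]
ee_rot: [-3.142, 0.0, 1.237]
wrist_force: [-1.1, -4.1, -3.1]
gripper_width: 0.0282
grip_force: 59.8
```

```bash
python3 m3.py w11
```

```text
17.3 [0.5625 0.1913 0.1008] F [-0.77 -2.96 -3.83] pitch deg -0.22 axis z: stub end 0.0944 centre 0.0942 nose60 0.094 17
centre stand y -1.0 front slope deg 0.05
```

Emit:
{"method": "play_rows", "body": {"deltas": [{"translation":[-0.2,0,0],"turn":0},{"translation":[-0.2,0,0],"turn":0},{"translation":[-0.2,0,0],"turn":0},{"translation":[0,0,0],"turn":0},{"translation":[0,0,0],"turn":0}]}}

```text
clock: 17.8
eef_pos: [0.5605, 0.1856, 0.1008]
ee_rot: [-3.142, 0.0, 1.237]
wrist_force: [-0.8, -2.0, -3.0]
gripper_width: 0.0285
grip_force: 59.8
```

```bash
python3 m3.py w12
```

```text
17.85 [0.5605 0.1856 0.1008] F [-0.7  -1.59 -3.12] pitch deg -0.26 axis z: stub end 0.0945 centre 0.0943 nose60 0.094 17
centre stand y -6.8 front slope deg 0.21
```

Emit:
{"method": "play_rows", "body": {"deltas": [{"translation":[-0.1,0,0],"turn":0},{"translation":[0,0,0],"turn":0},{"translation":[0,0,0],"turn":0}]}}

```text
clock: 18.15
eef_pos: [0.5602, 0.1847, 0.1008]
ee_rot: [3.142, 0.0, 1.237]
wrist_force: [-0.1, -1.4, -2.7]
gripper_width: 0.0283
grip_force: 59.8
```

Emit:
{"method": "play_rows", "body": {"deltas": [{"translation":[-0.05,0,0.03],"turn":0},{"translation":[0,0,0],"turn":0},{"translation":[0,0,0],"turn":0}]}}

```text
clock: 18.45
eef_pos: [0.5601, 0.1843, 0.1006]
ee_rot: [3.141, -0.0, 1.237]
wrist_force: [-0.3, -0.4, -2.1]
gripper_width: 0.0284
grip_force: 59.8
```

```bash
python3 m3.py w13
```

```text
18.5 [0.5601 0.1843 0.1006] F [-0.24 -0.79 -1.56] pitch deg -0.07 axis z: stub end 0.094 centre 0.094 nose60 0.0939 17
centre stand y -8.3 front slope deg 0.21
```

Seated at about y −8 and level, with the side force gone because the barrel is on the rail. Releasing.

Emit:
{"method": "play_rows", "body": {"deltas": [{"translation":[0,0,0],"turn":0},{"translation":[0,0,0],"turn":0},{"translation":[0,0,0],"turn":0},{"translation":[0,0,0],"turn":0},{"translation":[0,0,0],"turn":0},{"translation":[0,0,0],"turn":0}], "gripper": -0.5}}

```text
clock: 19.1
eef_pos: [0.5601, 0.1842, 0.1005]
ee_rot: [3.142, 0.0, 1.237]
wrist_force: [0.6, -0.2, 0.5]
gripper_width: 0.0643
grip_force: 0.0
```

Emit:
{"method": "play_rows", "body": {"deltas": [{"translation":[0,0,-0.5],"turn":0},{"translation":[0,0,-1],"turn":0},{"translation":[0,0,-2],"turn":0},{"translation":[0,0,-3],"turn":0},{"translation":[0,0,-4],"turn":0},{"translation":[-2,0,-3],"turn":0},{"translation":[-3,0,-1],"turn":0},{"translation":[0,0,0],"turn":0},{"translation":[0,0,0],"turn":0}]}}

```text
clock: 20.0
eef_pos: [0.5437, 0.1367, 0.2465]
ee_rot: [3.14, -0.001, 1.236]
wrist_force: [0.1, 0.4, 0.0]
gripper_width: 0.0642
grip_force: 0.0
```

```bash
python3 - <<'E'
from meas import *
cal=ctrl.calibration('wrist'); im,d=snap('wrist','w14'); np.savez('w14.npz',d=d,pose=cal['pose'])
Q,st=tool('w14'); X,Y,Z=Q[...,0],Q[...,1],Q[...,2]; print(st['clock'],st['eef_pos'],st['wrist_force'])
E=[]
for x in np.arange(-.05,.13,.004):
  q=(abs(Y)<.016)&(abs(X-x)<.002)&(Z>.06)&(Z<.12)
  if q.sum()>10:
    zc=np.percentile(Z[q],96); k=q&(Z>zc-.003); print(round(x,3),q.sum(),zc.round(4),((Y[k].min()+Y[k].max())/2).round(4),end=' | ')
b=(Z>.157)&(Z<.168)&(X>.03); print('\nblock X',np.percentile(X[b],[1,99]),'Y',np.percentile(Y[b],[1,99]))
cv2.imwrite('pics/w14c.png',cv2.resize(im,(784,588)))
E
```

```text
20.05 [0.54367927 0.13708684 0.24582724] [-0.22716773  0.27589952  0.28367858]
-0.01 146 0.1084 -0.0002 | -0.006 155 0.1083 -0.0002 | -0.002 163 0.1085 -0.0002 | 0.002 182 0.1083 -0.0003 | 0.006 137 0.1081 0.0002 | 0.01 135 0.1082 0.0007 | 0.014 139 0.1084 0.0006 | 0.018 154 0.1083 0.0002 | 0.022 142 0.1084 0.0011 | 0.026 149 0.1083 0.0002 | 0.03 153 0.1085 0.0007 | 0.034 148 0.1086 0.0002 | 0.038 160 0.1084 -0.0002 | 0.042 162 0.1088 0.0003 | 0.046 156 0.1089 0.0003 | 0.05 159 0.109 0.0007 | 0.054 167 0.1089 0.0007 | 0.058 169 0.1088 0.0007 | 0.062 176 0.1086 0.0003 | 0.066 173 0.1087 0.0003 | 0.07 179 0.1087 0.0003 | 0.074 194 0.1089 0.0003 | 0.078 174 0.1089 0.0007 | 0.082 175 0.1089 -0.0001 | 0.086 189 0.109 -0.0001 | 0.09 195 0.1092 -0.0001 | 0.094 185 0.1092 -0.0001 | 0.098 210 0.109 -0.0001 | 0.102 66 0.1084 0.0011 | 0.106 55 0.0985 -0.0001 | 0.11 53 0.0983 -0.0001 | 0.114 57 0.0986 0.0003 | 0.118 375 0.1187 0.0 | 0.122 165 0.1184 0.0003 | 
block X [0.11650737 0.12842342] Y [-0.03091309  0.03238501]
```

View pics/w14c.png

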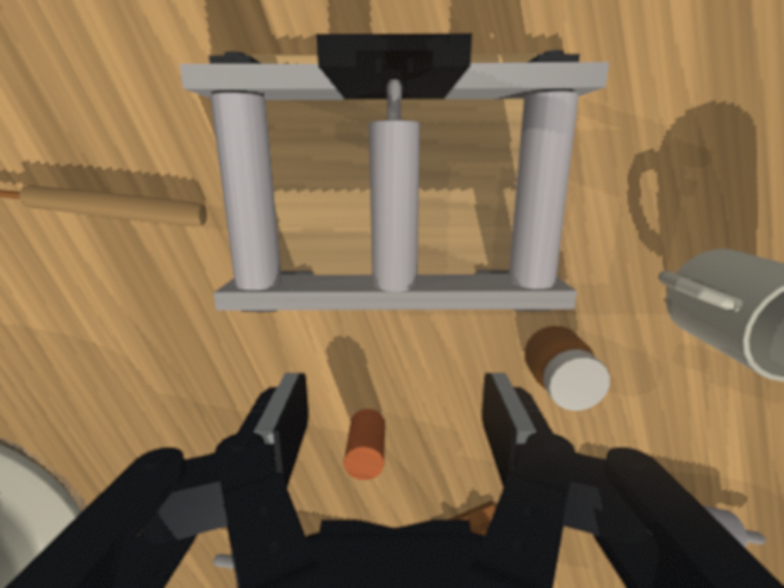

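Picture w14 shows the roller lying in the bed at (395,205), with its nose in the block's groove at (395,90) and its barrel end against the hole rail at (395,288). A last check against the fixed rollers from the same data.

```bash
python3 - <<'E'
from meas import *
Q,st=tool('w14'); X,Y,Z=Q[...,0],Q[...,1],Q[...,2]
for y0 in(-.09,0,.09):
  r=[]
  for x in(.012,.03,.05,.07,.09):
    q=(abs(Y-y0)<.01)&(abs(X-x)<.004)&(Z>.08)&(Z<.12); r.append(np.percentile(Z[q],90).round(4))
  print(y0,r)
for y0 in(-.03,0,.03):
  print(y0,[(round(x,4),np.nanmedian(Z[(abs(Y-y0)<.0025)&(abs(X-x)<.0005)]).round(4)) for x in np.arange(-.006,.007,.001) if ((abs(Y-y0)<.0025)&(abs(X-x)<.0005)).sum()])
E
```

```text
-0.09 [np.float64(0.1093), np.float64(0.1093), np.float64(0.1097), np.float64(0.1093), np.float64(0.1093)]
0 [np.float64(0.108), np.float64(0.1083), np.float64(0.1086), np.float64(0.1086), np.float64(0.1089)]
0.09 [np.float64(0.1092), np.float64(0.1091), np.float64(0.1093), np.float64(0.1092), np.float64(0.109)]
-0.03 [(np.float64(-0.006), np.float64(0.2431)), (np.float64(-0.005), np.float64(0.2453)), (np.float64(-0.004), np.float64(0.2525)), (np.float64(-0.003), np.float64(0.2512)), (np.float64(-0.002), np.float64(0.2505)), (np.float64(-0.001), np.float64(0.2478)), (np.float64(0.0), np.float64(0.1056)), (np.float64(0.001), np.float64(0.2496)), (np.float64(0.002), np.float64(0.2511)), (np.float64(0.003), np.float64(0.2517)), (np.float64(0.004), np.float64(0.2535)), (np.float64(0.005), np.float64(0.2488)), (np.float64(0.006), np.float64(0.2515))]
0 [(np.float64(-0.006), np.float64(0.1075)), (np.float64(-0.005), np.float64(0.1071)), (np.float64(-0.004), np.float64(0.1068)), (np.float64(-0.003), np.float64(0.1076)), (np.float64(-0.002), np.float64(0.1071)), (np.float64(-0.001), np.float64(0.1074)), (np.float64(0.0), np.float64(0.1072)), (np.float64(0.001), np.float64(0.107)), (np.float64(0.002), np.float64(0.1076)), (np.float64(0.003), np.float64(0.1075)), (np.float64(0.004), np.float64(0.1073)), (np.float64(0.005), np.float64(0.1077)), (np.float64(0.006), np.float64(0.1078))]
0.03 [(np.float64(-0.006), np.float64(0.1075)), (np.float64(-0.005), np.float64(0.1072)), (np.float64(-0.004), np.float64(0.1072)), (np.float64(-0.003), np.float64(0.1069)), (np.float64(-0.002), np.float64(0.1721)), (np.float64(-0.001), np.float64(0.1076)), (np.float64(0.0), np.float64(0.0867)), (np.float64(0.001), np.float64(0.0912)), (np.float64(0.002), np.float64(0.242)), (np.float64(0.003), np.float64(0.1365)), (np.float64(0.004), np.float64(0.1308)), (np.float64(0.005), np.float64(0.0114)), (np.float64(0.006), np.float64(0.0128))]
```

```bash
python3 -c "
from cell import ctrl
print(ctrl.hand_in())"
```

```text
the job is handed in; nothing more can be done
None
```

The small roller from the cradle is fitted in the bed's middle place and released: plunger tip on the groove's ledge, stub in the hole, barrel against the hole rail and level to about half a degree; handed in at about 20 s, with no verdict returned.

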